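Clamp a glass plate for edge work

TASK

Take the tall blue glass plate by its top edge, slide it straight up out of the slotted wooden rack, and stand it upright on the floor of the open jaws of the bench clamp, set down without dropping it and let go. Only then flip the clamp's red safety catch right over, away from the lever, and after that pull the black-knobbed lever fully towards the catch-tab side so that the jaws squeeze the plate, and finish while still holding the lever there, because it springs back when let go. Leave the amber and green plates, and the graphite paddle, where they are.

Things in the scene. Friction and masses are not known exactly. Their poses are not given: they have to be found in the camera images.
- blue_plate_mid (a point): centre of the loose cobalt-blue glass plate: 100 wide (its x), 9 thick (its y), 120 tall (its z, up), about 0.2 to 0.35 kg. It starts standing in one of the three rack slots, 40 mm of its height inside the slot, so its top edge is 60 mm above this point
- rack: fixed oak rack, 130 x 200 x 52 high; origin at the centre of its underside, z up. Three open-topped slots, each 12 wide, run along its x at y = -60, 0 and +60; slot floor 12 above the table, slot walls up to 52
- amber_plate: loose amber glass plate, 80 wide x 9 thick x 90 tall, standing in another slot; leave it there. Origin at the centre of its underside
- green_plate: loose green glass plate, same size as the amber one, standing in the remaining slot; leave it there. Origin at the centre of its underside
- paddle: loose graphite paddle lying on the table: dark block 90 x 50 x 12, round wooden handle 24 thick; 240 long along its x; leave it alone. Origin on its underside where block and shaft meet
- clamp: fixed bench clamp on a brass base plate 14 thick (x from -125 to +75, y from -180 to +110). Origin under it on the table, z up; -x is its front, the side where the red catch tab is, roughly towards the robot. The plate stands in the gap at y = +50; the lever is at y = -75; the catch is at y = -111
- clamp_slot (a point): middle of the floor of the jaw gap (14 above the table); axes as the clamp's. The plate stands here with its faces parallel to the clamp's x and its centre 60 above this point. Jaws are 90 long in x and reach 66 above the floor with flared lips up to 82; the gap runs in y from -9 (moving jaw, when open) to +9 (fixed jaw), 18 wide
- ram (a joint): travel of the ram that carries the grey moving jaw in the clamp's +y, m: 0 = open; the jaw meets the plate (resting on the fixed jaw) at 0.009; 0.0116 with the lever fully pulled. Driven by the lever through a cam, 15.5 mm per rad of lever
- jaw (a joint): how far the spring behind the moving jaw's face is pressed in, m: 0 = free, about 0.0026 when the plate is clamped with the lever fully pulled; 8 N at once plus 8 N per mm
- lever_knob (a point): black cylindrical knob on top of the lever, 28 diameter, 36 long along the clamp's y with flat ends; this point is its centre, about 179 above the table at the start. Clear all round except for the 10 mm wide, 14 mm deep steel lever below it
- lever (a joint): lever angle, rad: 0 at rest (leaning 0.3 rad to the clamp's +x), 0.75 fully pulled at its stop (leaning 0.45 rad to -x). Turns about the clamp's y axis through a point 140 below the knob centre along the lever, at x = 0, y = -75, 45 above the table. Sprung back to 0: the pull needed at the knob is about 4 N at first and 10 to 12 N at the end. With the catch on it moves only about 0.1 rad (play) and is then blocked
- catch (a joint): safety catch angle, rad: about 0 = on (leaning 0.6 rad from upright towards the lever, clamp's +y, its rear bar crossing in front of the lever), 0.6 = upright, 1.4 = fully flipped off (leaning 0.8 rad to clamp's -y). Stays where left; a push of about 1 to 2 N moves it. It turns about an axle along the clamp's x at y = -111, 40 above the table
- catch_tab (a point): point on the red push tab of the catch, 70 from the axle, at x = -72 of the clamp; the tab is 30 wide along x, 8 thick and ends 85 from the axle (its end about 110 above the table when on, 125 when upright, 99 when flipped off). There is free space round it above the base plate: it can be pushed over by its upper half with closed fingers from its lever side towards the clamp's -y

How it is judged (in metres and radians):
On the way, in this order (a step that is already met when the one before it is completed fails the run):
1. the blue plate has been slid up clear of the rack's slot (z of blue_plate_mid in the frame of rack above 0.117 m), for 0.05 s.
2. the blue plate stands released on the floor of the clamp's jaw gap, the lever at rest and the catch still on (x of blue_plate_mid in the frame of clamp_slot between -0.025 and 0.025 m and y of blue_plate_mid in the frame of clamp_slot between -0.012 and 0.012 m and z of blue_plate_mid in the frame of clamp_slot between 0.055 and 0.064 m and angle between blue_plate_mid's own z axis and vertical below 0.2 rad and contact force between the fingers and blue_plate below 0.1 N and value of joint catch below 0.4 rad and value of joint lever below 0.1 rad), for 0.2 s.
3. the catch is flipped over, away from the lever, before the lever is pulled (value of joint catch above 1 rad and value of joint lever below 0.1 rad), for 0.1 s.
At the end, for the whole second after the job is handed in: the fingers hold the lever pulled (over 0.64 rad), catch flipped off (over 1.0 rad), moving jaw pressing the blue plate with over 8 N; the plate upright (0.08 rad), still, on the gap floor (centre 55 to 65 mm above it), within 25 mm of mid-jaw, untouched by the fingers (value of joint lever above 0.64 rad and value of joint catch above 1 rad and contact force between the fingers and lever above 1 N and contact force between jaw and blue_plate above 8 N and x of blue_plate_mid in the frame of clamp_slot between -0.025 and 0.025 m and z of blue_plate_mid in the frame of clamp_slot between 0.055 and 0.065 m and angle between blue_plate_mid's own z axis and vertical below 0.08 rad and contact force between the fingers and blue_plate below 0.1 N and linear speed of blue_plate below 0.02 m/s); the arm keeps its last pose, push and grip.
It fails at once if the amber plate is disturbed (moved over 20 mm) (distance of amber_plate from where it was at the start of the episode above 0.02 m).
It fails at once if the green plate is disturbed (moved over 20 mm) (distance of green_plate from where it was at the start of the episode above 0.02 m).
It fails at once if the paddle is disturbed (moved over 20 mm) (distance of paddle from where it was at the start of the episode above 0.02 m).
It fails at once if the blue plate is dropped (falls faster than 0.5 m/s out of the fingers) (linear speed of blue_plate above 0.5 m/s and contact force between the fingers and blue_plate below 0.1 N).
It also fails if it takes over 61 s, if anything falls off the work surface, if the arm or the gripper's body presses on something with over 40 N, if the wrist force passes 120 N, or if a joint passes its speed limit or range.

ROBOT

A 6-joint arm with a two-finger parallel gripper is mounted at the origin on the work surface. World frame = base frame: x ahead of the robot, y to its left, z up, the work surface at z = 0. Lengths are in mm, angles in rad, forces in N, time in s.
With the tool pointing down it reaches from about 350 to 775 mm from the base axis. Payload 7.3 kg.
Tool frame: the origin (TCP) lies between the finger pads; the fingertips stand 25 mm ahead of it and the grasp point (between the pads) lies 6 mm ahead of it; z points along the fingers, y is the line along which they close (so a half turn about z gives the same grasp; the last joint's range is limited). The gripper opens to 92 mm and grips with 3 to 60 N. Pads are 19 mm wide; open, the fingers measure 130 mm over their backs; the gripper's body (75 mm by 190 mm) begins 47 mm behind the grasp point.
Start: joints at [0.978, 0.342, 1.524, -0, 1.275, -0.146], TCP at [226.831, 473.487, 251.741] pointing down, gripper open.
Joint ranges: [-2.53, 2.53], [-0.77, 2.02], [0.04, 2.7], [-1, 4.14], [0.28, 2.66], [-3.11, 3.11]. Speed limits (rad/s): [2.57, 2.57, 3.14, 3.14, 3.14, 3.14].

INTERFACE

Orientations are given as [roll, pitch, yaw] about the fixed x, y, z axes, in that order (R = Rz(yaw) Ry(pitch) Rx(roll)).
In Python, from plant import bot gives the robot as it stands.
- The arm moves only by the tool play_rows, never from a script. Its argument "commands" is a list of rows, each an object of numbers: "x", "y", "z": the shift along the tool's x, y, z in m; "twist": the turn about the tool's z in degrees. In form: [{"x": .., "y": .., "z": .., "twist": ..}, ...]. A call has exactly 8 rows; each row is the pose to reach, as a shift and turn from the pose commanded when the call began, along the tool's axes at that moment; what a row does not reach only later rows make up. A row lasts 1/10 s, in which the tool goes at most 50 mm and 8.59 degrees, less where a joint would pass 70% of its speed; a pose out of reach is approached as far as the arm can. A call with a gripper value outside its range is refused whole. "jaw" is the closure, from 0 (fully open) to 1 (shut), set as the call begins (left out, the last holds). The fingers move at their own pace and stop on an object; the grip force is fixed at half the most. Time passes only in rows, so rows that repeat a pose let the fingers close, or fill a call up. It gives the time, the measured TCP pose, the force, the opening and the grip force at its end, in the units of the state.
- bot.get_obs(): the state, without advancing time (a new reading comes with each control period).
- bot.capture(name): name is "scene" or "side" or "wrist"; returns a dict with "pixels" (384x512x3 uint8, red, green, blue), "fx", "fy", "cx", "cy" (pixels), "eye" and "rotation" of the camera in the world. Camera axes: x right, y down, z forward; pixel columns grow to the right and rows downward; lengths in mm; the calibration is good to about 2 mm. A picture is of the moment at which its call begins. There is no depth.
- bot.close_job(): hands the job in; it is judged then, once.
The state is a dict: "time": time; "joint_positions": joint angles; "dq": joint speeds; "tau": joint torques, N m; "tool_pos": TCP position; "tcp_rot": TCP orientation; "contact_force": force on the tool from outside, world axes, zero at the start; "moment": the same for the moment, N m; "grip_width": finger opening in mm; "finger_force": force on a finger pad.
Only numpy, scipy, OpenCV 4.12 (cv2) and the standard library are available. Lean on these libraries where they do the work, as an engineer would, in place of code of your own. Each camera call takes 0.05 s, during which the arm holds its last target. There are 200 camera calls.

## Working session

There is one attempt and no reset: what is moved stays moved. The work goes in short steps, Python scripts to look and compute and a tool call to move; the robot and the scene stay as the last step left them, time stands still between calls to the robot, and variables do not carry over. Pictures are saved under pics/ and viewed, at most 10 in all, crops included, and the job is handed in when it is done.

Besides the shell and the picture viewer there is one more tool, called as a command line: name --argument value ..., lists and objects as JSON in quotes. play_rows: Moves the arm, as the interface text tells. Its arguments: {"type":"object","properties":{"commands":{"type":"array"},"jaw":{"type":"number"}},"required":["commands"]}

```bash
mkdir -p pics; ls
cat > h.py <<'E'
import numpy as np,cv2,json
from plant import bot
def cap(n,f=None):
    c=bot.capture(n)
    if f: cv2.imwrite('pics/'+f,cv2.cvtColor(np.asarray(c['pixels']),cv2.COLOR_RGB2BGR))
    c['rotation']=np.array(c['rotation']).reshape(3,3) if np.size(c['rotation'])==9 else c['rotation']
    c['eye']=np.array(c['eye']);return c
def ray(c,u,v):
    d=c['rotation']@np.array([(u-c['cx'])/c['fx'],(v-c['cy'])/c['fy'],1]);return c['eye'],d/np.linalg.norm(d)
def onz(c,u,v,z):
    e,d=ray(c,u,v);return e+d*(z-e[2])/d[2]
def tri(c1,p1,c2,p2):
    a,d=ray(c1,*p1);b,f=ray(c2,*p2)
    s=np.linalg.lstsq(np.c_[d,-f],b-a,rcond=None)[0];P=a+d*s[0];Q=b+f*s[1]
    return (P+Q)/2,np.linalg.norm(P-Q)
def proj(c,P):
    q=c['rotation'].T@(np.asarray(P,float)-c['eye']);return c['cx']+c['fx']*q[0]/q[2],c['cy']+c['fy']*q[1]/q[2]
E
python3 - <<'E'
from h import *
np.set_printoptions(precision=3,suppress=True)
ims=[]
for n in ['scene','side']:
    c=cap(n,n+'0.png');print(n,c['eye'],c['rotation'],c['fx'],c['cx'])
print(bot.get_obs())
E
```

```text
pics
scene [1247.829 -212.964  696.212] [-2.245  0.018  1.24 ] 399.257263486627 257.5764363690551
side [ 259.928 -645.756  647.125] [-2.189 -0.019 -0.391] 363.41804059412027 249.1086842614417
{'time': 0.1, 'joint_positions': array([ 0.978,  0.343,  1.525,  0.   ,  1.275, -0.146]), 'dq': array([ 0.001, -0.   , -0.004,  0.   , -0.   , -0.001]), 'tau': array([  0.001, -43.201, -24.469,   0.072,   0.053,  -0.   ]), 'tool_pos': array([226.615, 473.202, 251.108]), 'tcp_rot': array([-3.14 , -0.   ,  2.695]), 'contact_force': array([0.169, 0.184, 0.529]), 'moment': array([ 0.024, -0.017, -0.007]), 'finger_force': 0.0, 'grip_width': 92.34918001564638}
```

View pics/scene0.png

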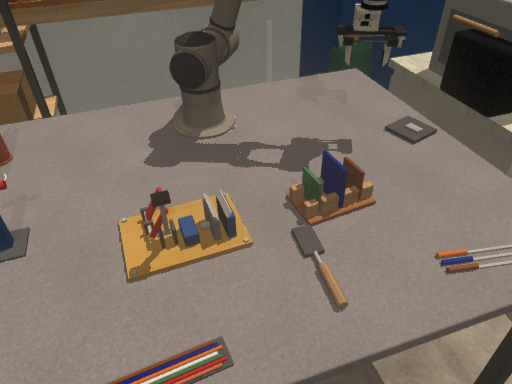

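View pics/side0.png

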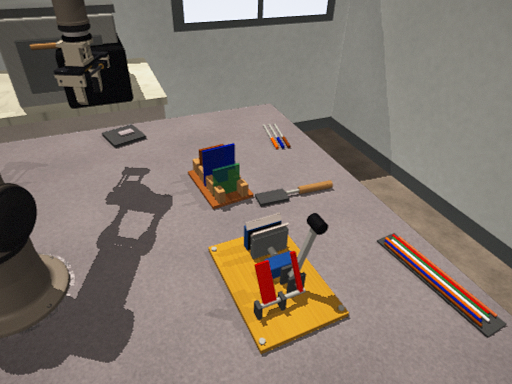

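```bash
sed -i "s/^import numpy.*/&\nfrom scipy.spatial.transform import Rotation as Ro/; s/c\['rotation'\]=.*/c['rotation']=Ro.from_euler('xyz',c['rotation']).as_matrix()/" h.py
python3 - <<'E'
from h import *
np.set_printoptions(precision=1,suppress=True)
C={n:cap(n) for n in ['scene','side']}
for n,c in C.items():
    im=np.asarray(c['pixels']);hsv=cv2.cvtColor(im,cv2.COLOR_RGB2HSV)
    m=cv2.inRange(hsv,(17,150,90),(28,255,255))
    k,l,s,_=cv2.connectedComponentsWithStats(m)
    i=1+np.argmax(s[1:,4]);h=cv2.convexHull(cv2.findContours((l==i).astype('uint8'),0,1)[0][0])
    a=cv2.approxPolyDP(h,5,True)[:,0]
    print(n,a.tolist());P=np.array([onz(c,u,v,14) for u,v in a]);print(P);print(np.linalg.norm(P-np.roll(P,-1,0),axis=1))
    m=cv2.inRange(hsv,(112,120,40),(128,255,255))
    k,l,s,_=cv2.connectedComponentsWithStats(m)
    for i in range(1,k):
        if s[i,4]>150: 
            h=cv2.convexHull(cv2.findContours((l==i).astype('uint8'),0,1)[0][0]);print('blue',s[i],cv2.approxPolyDP(h,2,True)[:,0].tolist())
a=cv2.resize(np.asarray(C['scene']['pixels'])[140:280,110:390],None,fx=2.8,fy=2.1*1.33,interpolation=2)
b=cv2.resize(np.asarray(C['side']['pixels'])[130:360,180:360],None,fx=2.5,fy=2.5,interpolation=2)
cv2.imwrite('pics/a1.png',a[...,::-1]);cv2.imwrite('pics/b1.png',b[...,::-1])
E
```

```text
scene [[227, 193], [252, 241], [128, 277], [119, 220]]
[[ 426.6  -31.7   14. ]
 [ 619.1  -24.2   14. ]
 [ 629.3 -309.5   14. ]
 [ 436.2 -315.9   14. ]]
[192.7 285.5 193.2 284.3]
blue [118 343 100  41 344] [[217, 344], [127, 383], [118, 383]]
side [[209, 247], [243, 237], [305, 258], [347, 315], [261, 353]]
[[ 421.3  -31.5   14. ]
 [ 510.7  -29.    14. ]
 [ 620.5 -148.    14. ]
 [ 622.7 -314.6   14. ]
 [ 429.3 -323.5   14. ]]
[ 89.5 161.9 166.6 193.6 292.1]
blue [202 143  33  43 702] [[233, 143], [234, 162], [205, 185], [202, 151]]
blue [385 240  97  82 258] [[385, 240], [481, 321]]
```

View pics/a1.png

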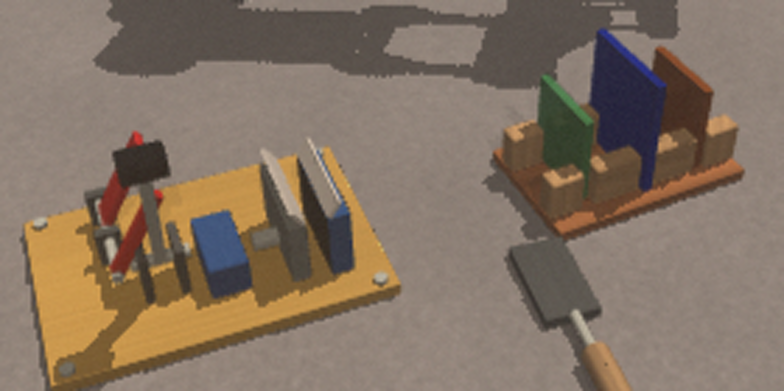

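View pics/b1.png

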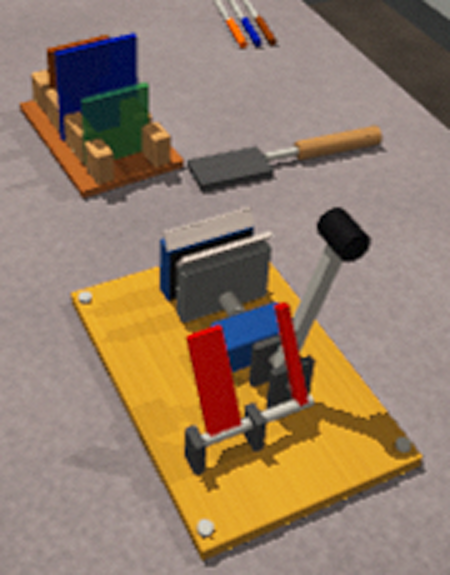

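Run:
```python
from h import *
np.set_printoptions(precision=1,suppress=True)
c=cap('scene');s=cap('side')
for n,a,b in [('blue back',(324.6,150.7),(202.4,150.3)),('blue front',(347.1,170.5),(235,144.3))]:
    print(n,tri(c,a,s,b),onz(c,*a,132),onz(s,*b,132))
f=lambda x,y:(110+x/2.8,140+y/2.793)
g=lambda x,y:(180+x/2.5,130+y/2.5)
for n,a,b in [('bolt -x-y',(38,224),(205,527)),('bolt +x-y',(66,369),(404,443)),('knob',(141,161),(343,233)),
  ('jaw mov lip -x',(263,151),(177,262)),('jaw mov lip +x',(302,219),(271,235)),('fix -x',(308,141),(163,240)),('fix +x',(350,209),(253,212)),('green top -x',(544,76),(83,97)),('green top +x',(591,123),(147,84)),('tab top',(135,133),(205,333))]:
    a=f(*a);b=g(*b);print(n,*tri(c,a,s,b))
```

```text
blue back (array([486.7, 219.9, 131.6]), np.float64(4.178439238354878)) [490.1 217.2 132. ] [486.6 223.1 132. ]
blue front (array([585.8, 228.4, 130.6]), np.float64(2.711964385878575)) [585.9 228.8 132. ] [584.6 223.4 132. ]
bolt -x-y [ 440.9 -303.9   14.8] 2.4015339433464407
bolt +x-y [ 621.7 -296.4   16.4] 0.27966729949875935
knob [ 593.7 -206.9  179.7] 0.07374383600176612
jaw mov lip -x [ 499.9 -103.6   88.9] 2.889621330898927
jaw mov lip +x [595.8 -95.9  87. ] 3.324863879115685
fix -x [500.  -65.6  86.4] 2.9182300574280324
fix +x [596.2 -56.7  84.9] 5.156019096770442
green top -x [498.3 160.  102.9] 5.208392078657429
green top +x [575.5 168.5 100. ] 0.45384752734284545
tab top [ 477.1 -207.4  116.6] 4.479702292826669
```

```bash
cat >> h.py <<'E'
def to(x,y,z,yaw):
    o=bot.get_obs();R=Ro.from_euler('xyz',o['tcp_rot']);d=R.inv().apply(np.array([x,y,z])-o['tool_pos'])/1000
    tw=np.degrees((o['tcp_rot'][2]-yaw+np.pi)%(2*np.pi)-np.pi)
    print('shift',d.round(4),'twist',round(tw,2),'from',o['tool_pos'].round(1),o['tcp_rot'].round(4),'t',round(o['time'],2))
E
python3 -c "
from h import *
to(521,223,300,0.09+np.pi)"
```

```text
shift [-0.3735 -0.0987 -0.0485] twist -30.76 from [226.8 473.4 251.5] [-3.1412e+00 -1.0000e-04  2.6948e+00] t 0.3
```

play_rows --commands '[{"x": -0.045,"y": -0.012,"z": -0.0485,"twist": -4},{"x": -0.09,"y": -0.024,"z": -0.0485,"twist": -8},{"x": -0.135,"y": -0.036,"z": -0.0485,"twist": -12},{"x": -0.18,"y": -0.048,"z": -0.0485,"twist": -16},{"x": -0.225,"y": -0.06,"z": -0.0485,"twist": -20},{"x": -0.27,"y": -0.072,"z": -0.0485,"twist": -24},{"x": -0.32,"y": -0.085,"z": -0.0485,"twist": -28},{"x": -0.3735,"y": -0.0987,"z": -0.0485,"twist": -30.76}]' --jaw 0.5

```text
time: 1.1
tool_pos: [517.0, 226.0, 300.3]
tcp_rot: [3.141, 0.0, -3.049]
contact_force: [0.1, 1.0, 0.1]
grip_width: 46.2
finger_force: 0.0
```

play_rows --commands '[{"x": 0,"y": 0,"z": 0,"twist": 0},{"x": 0,"y": 0,"z": 0,"twist": 0},{"x": 0,"y": 0,"z": 0,"twist": 0},{"x": 0,"y": 0,"z": 0,"twist": 0},{"x": 0,"y": 0,"z": 0,"twist": 0},{"x": 0,"y": 0,"z": 0,"twist": 0},{"x": 0,"y": 0,"z": 0,"twist": 0},{"x": 0,"y": 0,"z": 0,"twist": 0}]'

```text
time: 1.9
tool_pos: [515.6, 227.7, 300.3]
tcp_rot: [3.142, 0.0, -3.051]
contact_force: [0.2, -0.1, -0.4]
grip_width: 45.9
finger_force: 0.0
```

```bash
python3 -c "
from h import *
to(521,223,300,0.09+np.pi)
c=cap('wrist','w1.png');print(c['eye'],c['rotation'],c['fx'])
print(bot.get_obs()['grip_width'])"
```

```text
shift [-0.005  -0.0052  0.0003] twist 0.03 from [515.6 227.7 300.3] [ 3.1415e+00  1.0000e-04 -3.0511e+00] t 1.9
[434.65944204 220.22967841 434.00005034] [[-9.13375431e-02  9.50385426e-01  2.97363407e-01]
 [ 9.95819537e-01  8.74551872e-02  2.63636158e-02]
 [-9.50376190e-04  2.98528278e-01 -9.54400316e-01]] 339.77823113685486
46.20917431750252
```

View pics/w1.png

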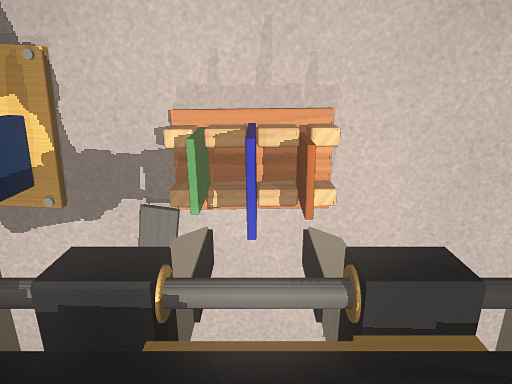

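```bash
python3 -c "
from h import *
np.set_printoptions(precision=1,suppress=True)
c=cap('wrist');im=np.asarray(c['pixels']);h=cv2.cvtColor(im,cv2.COLOR_RGB2HSV)
m=cv2.inRange(h,(112,120,40),(130,255,255));m[:,:200]=0;m[:,300:]=0
for r in (126,150,180,210,236):
    x=np.where(m[r])[0]; print(r,x.min(),x.max(),onz(c,x.min(),r,132),onz(c,x.max()+1,r,132))
r=np.where(m.any(1))[0];print(r.min(),r.max(),onz(c,251,r.min(),132),onz(c,251,r.max()+1,132))
print(im[180,240:262].tolist())
P=[onz(c,u,v,52) for u,v in ((166,128),(338,127))];print(P)
"
```

```text
126 255 255 [472.5 221.  132. ] [472.4 221.9 132. ]
150 246 255 [494.6 214.9 132. ] [493.8 223.8 132. ]
180 246 255 [522.6 217.1 132. ] [521.8 226.4 132. ]
210 247 255 [552.1 220.5 132. ] [551.3 229.  132. ]
236 248 255 [579.1 223.7 132. ] [578.4 231.5 132. ]
123 239 [470.2 217.3 132. ] [583.1 227.  132. ]
[[132, 86, 61], [132, 87, 60], [131, 86, 60], [132, 87, 61], [134, 86, 57], [144, 94, 50], [61, 55, 134], [61, 69, 186], [63, 70, 187], [67, 72, 187], [65, 70, 186], [66, 71, 189], [65, 70, 188], [64, 70, 190], [66, 71, 190], [54, 54, 138], [65, 57, 91], [240, 152, 92], [231, 147, 94], [228, 145, 94], [229, 145, 95], [237, 149, 97]]
[array([493.8, 122.5,  52. ]), array([475.2, 313.6,  52. ])]
```

```bash
python3 -c "
from h import *
to(520,221.7,130,0.096+np.pi)"
```

```text
shift [-0.0038 -0.0063  0.1702] twist -0.33 from [515.7 227.6 300.2] [ 3.1415  0.     -3.0514] t 2.0
```

play_rows --commands '[{"x": -0.0038,"y": -0.0063,"z": 0.0,"twist": -0.33},{"x": -0.0038,"y": -0.0063,"z": 0.035,"twist": -0.33},{"x": -0.0038,"y": -0.0063,"z": 0.07,"twist": -0.33},{"x": -0.0038,"y": -0.0063,"z": 0.1,"twist": -0.33},{"x": -0.0038,"y": -0.0063,"z": 0.125,"twist": -0.33},{"x": -0.0038,"y": -0.0063,"z": 0.145,"twist": -0.33},{"x": -0.0038,"y": -0.0063,"z": 0.16,"twist": -0.33},{"x": -0.0038,"y": -0.0063,"z": 0.17,"twist": -0.33}]'

```text
time: 2.8
tool_pos: [520.0, 221.0, 128.9]
tcp_rot: [-3.141, -0.001, -3.046]
contact_force: [0.1, 0.0, -0.0]
grip_width: 46.0
finger_force: 0.0
```

play_rows --commands '[{"x": 0,"y": 0,"z": 0,"twist": 0},{"x": 0,"y": 0,"z": 0,"twist": 0},{"x": 0,"y": 0,"z": 0,"twist": 0},{"x": 0,"y": 0,"z": 0,"twist": 0},{"x": 0,"y": 0,"z": 0,"twist": 0},{"x": 0,"y": 0,"z": 0,"twist": 0},{"x": 0,"y": 0,"z": 0,"twist": 0},{"x": 0,"y": 0,"z": 0,"twist": 0}]' --jaw 1.0

```text
time: 3.6
tool_pos: [520.3, 221.6, 130.8]
tcp_rot: [3.141, 0.001, -3.046]
contact_force: [-1.5, -1.4, 6.0]
grip_width: 8.9
finger_force: 30.0
```

play_rows --commands '[{"x": 0,"y": 0,"z": -0.005,"twist": 0},{"x": 0,"y": 0,"z": -0.015,"twist": 0},{"x": 0,"y": 0,"z": -0.03,"twist": 0},{"x": 0,"y": 0,"z": -0.05,"twist": 0},{"x": 0,"y": 0,"z": -0.075,"twist": 0},{"x": 0,"y": 0,"z": -0.1,"twist": 0},{"x": 0,"y": 0,"z": -0.125,"twist": 0},{"x": 0,"y": 0,"z": -0.14,"twist": 0}]'

```text
time: 4.4
tool_pos: [520.3, 221.7, 272.6]
tcp_rot: [3.141, 0.002, -3.046]
contact_force: [0.3, -0.2, -3.7]
grip_width: 8.7
finger_force: 30.0
```

```bash
python3 -c "
from h import *
print({k:v for k,v in bot.get_obs().items() if k in('contact_force','moment','grip_width','finger_force')})
to(470,0,280,0.045+np.pi)"
```

```text
{'contact_force': array([ 0.30751872, -0.21540102, -3.65054649]), 'moment': array([0.05710292, 0.01150862, 0.01027898]), 'finger_force': 29.997232854366302, 'grip_width': 8.68074185057983}
shift [ 0.0713 -0.2159 -0.0077] twist 2.91 from [520.3 221.7 272.6] [ 3.1410e+00  2.2000e-03 -3.0458e+00] t 4.4
```

play_rows --commands '[{"x": 0.01,"y": -0.025,"z": -0.015,"twist": 0},{"x": 0.02,"y": -0.055,"z": -0.02,"twist": 1},{"x": 0.03,"y": -0.09,"z": -0.02,"twist": 1.5},{"x": 0.045,"y": -0.125,"z": -0.02,"twist": 2},{"x": 0.06,"y": -0.16,"z": -0.02,"twist": 2.5},{"x": 0.07,"y": -0.19,"z": -0.02,"twist": 3},{"x": 0.075,"y": -0.21,"z": -0.02,"twist": 3},{"x": 0.075,"y": -0.216,"z": -0.02,"twist": 3}]'

```text
time: 5.2
tool_pos: [465.5, -2.3, 290.6]
tcp_rot: [-3.141, -0.0, -3.101]
contact_force: [1.1, 1.7, -3.3]
grip_width: 8.8
finger_force: 30.0
```

play_rows --commands '[{"x": 0,"y": 0,"z": 0,"twist": 0},{"x": 0,"y": 0,"z": 0,"twist": 0},{"x": 0,"y": 0,"z": 0,"twist": 0},{"x": 0,"y": 0,"z": 0,"twist": 0},{"x": 0,"y": 0,"z": 0,"twist": 0},{"x": 0,"y": 0,"z": 0,"twist": 0},{"x": 0,"y": 0,"z": 0,"twist": 0},{"x": 0,"y": 0,"z": 0,"twist": 0}]'

```text
time: 6.0
tool_pos: [466.1, -0.5, 290.2]
tcp_rot: [3.142, 0.0, -3.098]
contact_force: [0.6, -0.0, -3.1]
grip_width: 9.1
finger_force: 30.0
```

```bash
python3 -c "
from h import *
to(470,0,280,0.045+np.pi)
c=cap('wrist','w2.png')
im=cv2.imread('pics/w2.png');cv2.imwrite('pics/w2b.png',cv2.resize(im[0:300],None,fx=1.56,fy=1.56,interpolation=2))"
```

```text
shift [-0.0039  0.0004  0.0102] twist -0.08 from [466.1  -0.5 290.2] [ 3.1415e+00  1.0000e-04 -3.0980e+00] t 6.0
```

View pics/w2b.png

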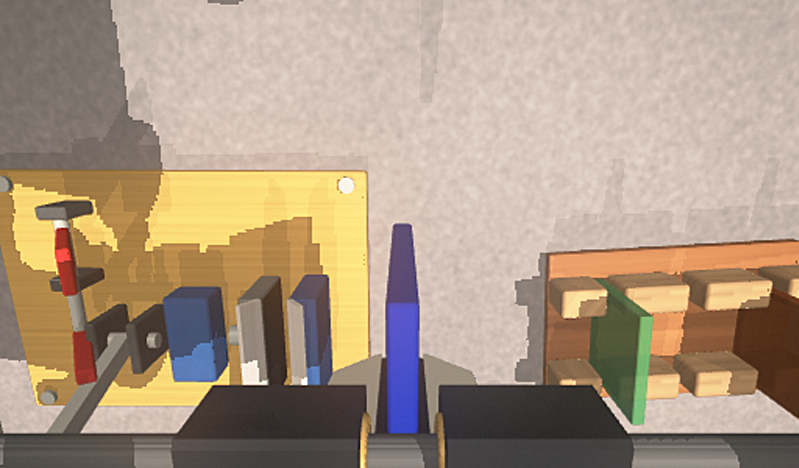

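Run:
```python
from h import *
np.set_printoptions(precision=1,suppress=True)
w=cap('wrist');c=cap('scene');s=cap('side')
k=512/799
f=lambda x,y:(110+x/2.8,140+y/2.793)
g=lambda x,y:(180+x/2.5,130+y/2.5)
def fit(name,pts):
    L=np.array([p[0] for p in pts],float);W=np.array([p[1][:2] for p in pts])
    Lc,Wc=L-L.mean(0),W-W.mean(0)
    th=np.arctan2((Lc[:,0]*Wc[:,1]-Lc[:,1]*Wc[:,0]).sum(),(Lc*Wc).sum())
    R=np.array([[np.cos(th),-np.sin(th)],[np.sin(th),np.cos(th)]]);t=W.mean(0)-R@L.mean(0)
    print(name,'yaw %.4f'%th,'org',t,'slot',R@[0,50]+t,'res',(W-(L@R.T+t)).ravel())
B={'A':(-115,100),'B':(65,100),'C':(65,-170),'D':(-115,-170)}
z=16
fit('wrist',[(B['A'],onz(w,346*k,185*k,z)),(B['C'],onz(w,48*k,398*k,z)),(B['D'],onz(w,5*k,184*k,z))])
fit('scene',[(B['D'],onz(c,*f(38,223),z)),(B['C'],onz(c,*f(66,369),z)),(B['B'],onz(c,*f(380,278),z))])
fit('side',[(B['D'],onz(s,*g(205,527),z)),(B['C'],onz(s,*g(404,443),z)),(B['A'],onz(s,*g(85,297),z))])
# base corner/edges in wrist
print('corner A wrist',onz(w,368*k,171*k,14),'edge lower',onz(w,368*k,350*k,14))
for n,x,y in [('mov front L',262,278),('mov front R',281,278),('fix front L',302,276),('fix front R',330,276)]: print(n,onz(w,x*k,y*k,96))
```

```text
wrist yaw 0.0481 org [ 547.7 -133.3] slot [545.3 -83.4] res [ 1.  -6.2  0.2  1.1 -1.2  5.2]
scene yaw 0.0319 org [ 550.7 -133. ] slot [549.1 -83. ] res [ 0.7  1.9  0.4  4.2 -1.1 -6.2]
side yaw 0.0504 org [ 548.3 -131.7] slot [545.8 -81.7] res [-1.8  3.9  0.1  2.1  1.7 -6. ]
corner A wrist [418.1 -28.9  14. ] edge lower [564.8 -25.2  14. ]
mov front L [481.7 -90.3  96. ]
mov front R [481.1 -78.1  96. ]
fix front L [479.2 -64.6  96. ]
fix front R [478.4 -46.7  96. ]
```

```bash
python3 -c "
from h import *
to(532,-84.3,240,0.043+np.pi)"
```

```text
shift [-0.0622 -0.0865  0.0502] twist 0.02 from [466.1  -0.6 290.2] [ 3.1415e+00  1.0000e-04 -3.0982e+00] t 6.2
```

play_rows --commands '[{"x": -0.015,"y": -0.02,"z": 0,"twist": 0},{"x": -0.03,"y": -0.045,"z": 0,"twist": 0},{"x": -0.05,"y": -0.07,"z": 0,"twist": 0},{"x": -0.0622,"y": -0.0865,"z": 0,"twist": 0},{"x": -0.0622,"y": -0.0865,"z": 0.02,"twist": 0},{"x": -0.0622,"y": -0.0865,"z": 0.04,"twist": 0},{"x": -0.0622,"y": -0.0865,"z": 0.05,"twist": 0},{"x": -0.0622,"y": -0.0865,"z": 0.05,"twist": 0}]'

```text
time: 7.0
tool_pos: [531.3, -84.1, 238.8]
tcp_rot: [3.14, -0.003, -3.098]
contact_force: [-0.8, -0.2, -3.2]
grip_width: 8.9
finger_force: 30.0
```

play_rows --commands '[{"x": 0,"y": 0,"z": 0,"twist": 0},{"x": 0,"y": 0,"z": 0,"twist": 0},{"x": 0,"y": 0,"z": 0,"twist": 0},{"x": 0,"y": 0,"z": 0,"twist": 0},{"x": 0,"y": 0,"z": 0,"twist": 0},{"x": 0,"y": 0,"z": 0,"twist": 0},{"x": 0,"y": 0,"z": 0,"twist": 0},{"x": 0,"y": 0,"z": 0,"twist": 0}]'

```text
time: 7.8
tool_pos: [532.0, -84.3, 240.2]
tcp_rot: [3.141, 0.0, -3.098]
contact_force: [-0.8, 0.4, -3.9]
grip_width: 8.6
finger_force: 30.0
```

```bash
python3 -c "
from h import *
to(532,-84.3,240,0.043+np.pi)
w=cap('wrist','w3.png');s=cap('side','s3.png');c=cap('scene','c3.png')
a=cv2.resize(cv2.imread('pics/w3.png')[60:260,130:380],None,fx=2.4,fy=2.4,interpolation=2)
b=cv2.resize(cv2.imread('pics/c3.png')[140:280,100:260],(320*480//280,480),interpolation=2)
b=b[:,:]
o=np.hstack([a[:480,100:500],cv2.resize(b,(400,350)).copy() if 0 else cv2.copyMakeBorder(cv2.resize(b,(400,350)),0,130,0,0,0)]);cv2.imwrite('pics/o3.png',o)
print(proj(w,(547-45,-84.3-2,96)),w['eye'])"
```

```text
shift [0.     0.     0.0002] twist 0.03 from [532.  -84.3 240.2] [ 3.1415  0.     -3.0981] t 7.8
(np.float64(257.2398044733368), np.float64(146.13223347063553)) [450.83636698 -88.01856862 373.902698  ]
```

View pics/o3.png

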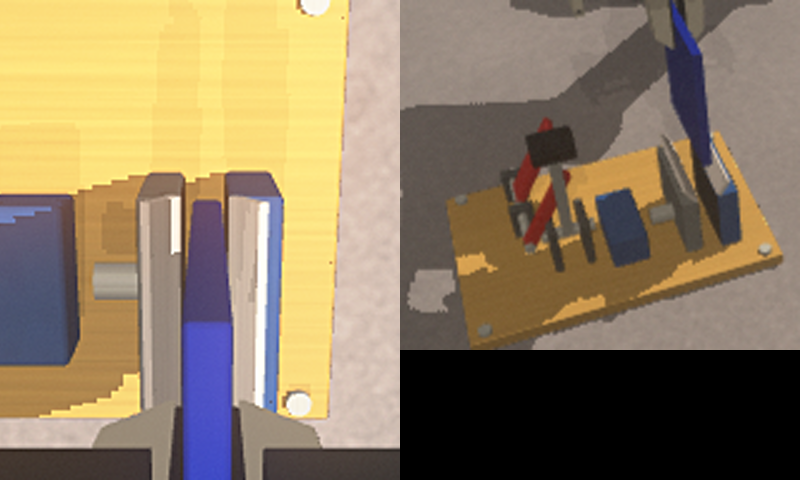

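```bash
python3 -c "
from h import *
w=cap('wrist')
q=lambda x,y:(171.7+x/2.4,60+y/2.4)
print(onz(w,*q(207,200),121),onz(w,*q(207,321),241),'lip',onz(w,*q(155,197),96),onz(w,*q(250,195),96),'base front of jaw',onz(w,*q(163,173),14),onz(w,*q(250,173),14),onz(w,*q(206,185),14))
to(533,-84.9,136.5,.043+np.pi)"
```

```text
[495.25427537 -86.01714525 121.        ] [495.08191308 -86.0315708  241.        ] lip [ 499.40567396 -103.67126064   96.        ] [497.26553714 -71.18458459  96.        ] base front of jaw [ 502.95949466 -105.04602871   14.        ] [501.25308064 -66.80471403  14.        ] [507.39796431 -85.9094804   14.        ]
shift [-0.001  -0.0007  0.1037] twist 0.03 from [532.  -84.3 240.2] [ 3.1415 -0.     -3.0981] t 8.0
```

play_rows --commands '[{"x": 0,"y": -0.0006,"z": 0,"twist": 0},{"x": 0,"y": -0.0006,"z": 0.015,"twist": 0},{"x": 0,"y": -0.0006,"z": 0.03,"twist": 0},{"x": 0,"y": -0.0006,"z": 0.045,"twist": 0},{"x": 0,"y": -0.0006,"z": 0.06,"twist": 0},{"x": 0,"y": -0.0006,"z": 0.075,"twist": 0},{"x": 0,"y": -0.0006,"z": 0.09,"twist": 0},{"x": 0,"y": -0.0006,"z": 0.1,"twist": 0}]'

```text
time: 8.8
tool_pos: [531.7, -84.9, 139.2]
tcp_rot: [3.141, -0.001, -3.098]
contact_force: [-0.1, 0.5, -3.2]
grip_width: 9.0
finger_force: 30.0
```

play_rows --commands '[{"x": 0,"y": 0,"z": 0,"twist": 0},{"x": 0,"y": 0,"z": 0.001,"twist": 0},{"x": 0,"y": 0,"z": 0.002,"twist": 0},{"x": 0,"y": 0,"z": 0.003,"twist": 0},{"x": 0,"y": 0,"z": 0.004,"twist": 0},{"x": 0,"y": 0,"z": 0.005,"twist": 0},{"x": 0,"y": 0,"z": 0.006,"twist": 0},{"x": 0,"y": 0,"z": 0.006,"twist": 0}]'

```text
time: 9.6
tool_pos: [531.9, -84.9, 134.1]
tcp_rot: [3.141, -0.0, -3.098]
contact_force: [0.1, -0.6, -3.3]
grip_width: 8.8
finger_force: 30.0
```

play_rows --commands '[{"x": 0,"y": 0,"z": 0.0003,"twist": 0},{"x": 0,"y": 0,"z": 0.0006,"twist": 0},{"x": 0,"y": 0,"z": 0.0009,"twist": 0},{"x": 0,"y": 0,"z": 0.0012,"twist": 0},{"x": 0,"y": 0,"z": 0.0015,"twist": 0},{"x": 0,"y": 0,"z": 0.0018,"twist": 0},{"x": 0,"y": 0,"z": 0.002,"twist": 0},{"x": 0,"y": 0,"z": 0.002,"twist": 0}]'

```text
time: 10.4
tool_pos: [532.0, -84.9, 132.8]
tcp_rot: [-3.141, 0.0, -3.098]
contact_force: [-4.0, -0.7, 6.2]
grip_width: 8.9
finger_force: 30.0
```

play_rows --commands '[{"x": 0,"y": 0,"z": 0,"twist": 0},{"x": 0,"y": 0,"z": 0,"twist": 0},{"x": 0,"y": 0,"z": 0,"twist": 0},{"x": 0,"y": 0,"z": 0,"twist": 0},{"x": 0,"y": 0,"z": 0,"twist": 0},{"x": 0,"y": 0,"z": 0,"twist": 0},{"x": 0,"y": 0,"z": 0,"twist": 0},{"x": 0,"y": 0,"z": 0,"twist": 0}]' --jaw 0.6

```text
time: 11.2
tool_pos: [532.0, -84.9, 132.2]
tcp_rot: [3.142, 0.0, -3.098]
contact_force: [0.1, 0.1, 0.9]
grip_width: 36.6
finger_force: 0.0
```

play_rows --commands '[{"x": 0,"y": 0,"z": -0.01,"twist": 0},{"x": 0,"y": 0,"z": -0.025,"twist": 0},{"x": 0,"y": 0,"z": -0.045,"twist": 0},{"x": 0,"y": 0,"z": -0.07,"twist": 0},{"x": 0,"y": 0,"z": -0.1,"twist": 0},{"x": 0,"y": 0,"z": -0.12,"twist": 0},{"x": 0,"y": 0,"z": -0.12,"twist": 0},{"x": 0,"y": 0,"z": -0.12,"twist": 0}]'

```text
time: 12.0
tool_pos: [531.9, -84.9, 252.5]
tcp_rot: [-3.141, 0.001, -3.098]
contact_force: [-0.4, 0.2, 0.0]
grip_width: 36.7
finger_force: 0.0
```

```bash
python3 -c "
from h import *
s=cap('side','s4.png');c=cap('scene','c4.png');w=cap('wrist','w4.png')
a=cv2.resize(cv2.imread('pics/s4.png')[160:360,190:360],(400,470),interpolation=2)
b=cv2.resize(cv2.imread('pics/c4.png')[140:280,100:260],(400,350),interpolation=2)
cv2.imwrite('pics/o4.png',np.hstack([a,cv2.copyMakeBorder(b,0,120,0,0,0)]))
th=.043;X=lambda x,y:(549+x*np.cos(th)-y*np.sin(th),-134.9+x*np.sin(th)+y*np.cos(th))
print(X(-75,-40),X(-75,-165),X(41.4,-75),X(-61,-75))
to(*X(-75,-35),200,th+np.pi)"
```

```text
(np.float64(475.78879681923934), np.float64(-178.08703195202673)) (np.float64(481.16214057653303), np.float64(-302.97148725718455)) (np.float64(593.5857378514445), np.float64(-208.051021730679)) (np.float64(491.28039206545924), np.float64(-212.452864936654))
shift [ 0.0595 -0.0859  0.0511] twist 0.03 from [531.4 -84.7 251. ] [ 3.1408e+00 -2.2000e-03 -3.0981e+00] t 12.15
```

View pics/o4.png

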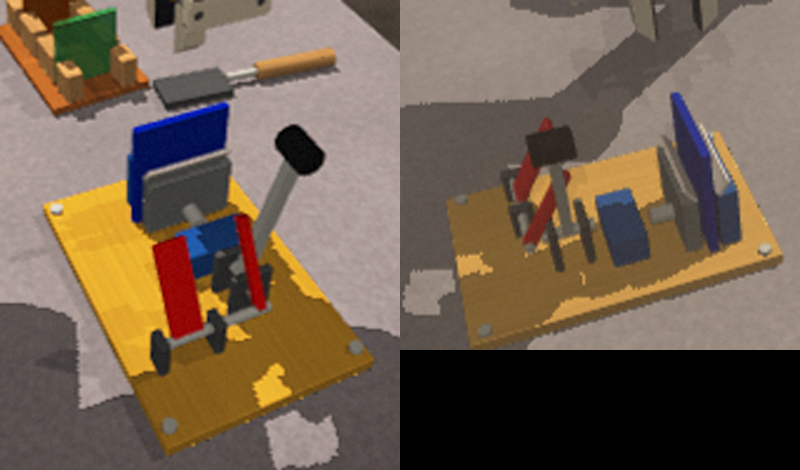

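```bash
python3 -c "
from h import *
th=.043;X=lambda x,y:(549+x*np.cos(th)-y*np.sin(th),-134.9+x*np.sin(th)+y*np.cos(th))
to(*X(-75,-30),117,th+np.pi)"
```

```text
shift [ 0.0594 -0.0809  0.1341] twist 0.03 from [531.4 -84.7 251. ] [ 3.1408e+00 -2.2000e-03 -3.0981e+00] t 12.15
```

play_rows --commands '[{"x": 0.025,"y": -0.03,"z": 0,"twist": 0},{"x": 0.05,"y": -0.06,"z": 0,"twist": 0},{"x": 0.0594,"y": -0.0809,"z": 0,"twist": 0},{"x": 0.0594,"y": -0.0809,"z": 0.03,"twist": 0},{"x": 0.0594,"y": -0.0809,"z": 0.065,"twist": 0},{"x": 0.0594,"y": -0.0809,"z": 0.1,"twist": 0},{"x": 0.0594,"y": -0.0809,"z": 0.125,"twist": 0},{"x": 0.0594,"y": -0.0809,"z": 0.135,"twist": 0}]' --jaw 1.0

```text
time: 12.95
tool_pos: [474.4, -167.5, 114.1]
tcp_rot: [3.138, -0.005, -3.098]
contact_force: [-0.4, 0.2, 0.9]
grip_width: 0.6
finger_force: 0.0
```

play_rows --commands '[{"x": 0,"y": 0,"z": 0,"twist": 0},{"x": 0,"y": -0.01,"z": 0,"twist": 0},{"x": 0,"y": -0.022,"z": 0,"twist": 0},{"x": 0,"y": -0.034,"z": 0,"twist": 0},{"x": 0,"y": -0.046,"z": 0,"twist": 0},{"x": 0,"y": -0.058,"z": 0,"twist": 0},{"x": 0,"y": -0.07,"z": 0,"twist": 0},{"x": 0,"y": -0.08,"z": 0,"twist": 0}]'

```text
time: 13.75
tool_pos: [479.5, -249.4, 117.0]
tcp_rot: [3.141, -0.0, -3.099]
contact_force: [-0.8, 1.2, -0.2]
grip_width: 0.5
finger_force: 0.5
```

play_rows --commands '[{"x": 0,"y": -0.006,"z": 0,"twist": 0},{"x": 0,"y": -0.012,"z": 0,"twist": 0},{"x": 0,"y": -0.018,"z": 0,"twist": 0},{"x": 0,"y": -0.022,"z": 0,"twist": 0},{"x": 0,"y": -0.025,"z": 0,"twist": 0},{"x": 0,"y": -0.025,"z": 0,"twist": 0},{"x": 0,"y": -0.025,"z": 0,"twist": 0},{"x": 0,"y": -0.025,"z": 0,"twist": 0}]'

```text
time: 14.55
tool_pos: [480.8, -273.1, 117.3]
tcp_rot: [-3.141, 0.0, -3.098]
contact_force: [-0.1, 0.4, 0.2]
grip_width: 0.4
finger_force: 0.0
```

```bash
python3 -c "
from h import *
th=.043;X=lambda x,y:(549+x*np.cos(th)-y*np.sin(th),-134.9+x*np.sin(th)+y*np.cos(th))
s=cap('side','s5.png');c=cap('scene','c5.png')
a=cv2.resize(cv2.imread('pics/s5.png')[160:360,190:360],(400,470),interpolation=2)
b=cv2.resize(cv2.imread('pics/c5.png')[140:280,100:260],(400,350),interpolation=2)
cv2.imwrite('pics/o5.png',np.hstack([a,cv2.copyMakeBorder(b,0,120,0,0,0)]))
to(*X(41.4,-75),240,th+np.pi)"
```

```text
shift [-0.1155  0.06   -0.1227] twist 0.04 from [ 480.8 -273.1  117.3] [-3.1415e+00  2.0000e-04 -3.0979e+00] t 14.65
```

View pics/o5.png

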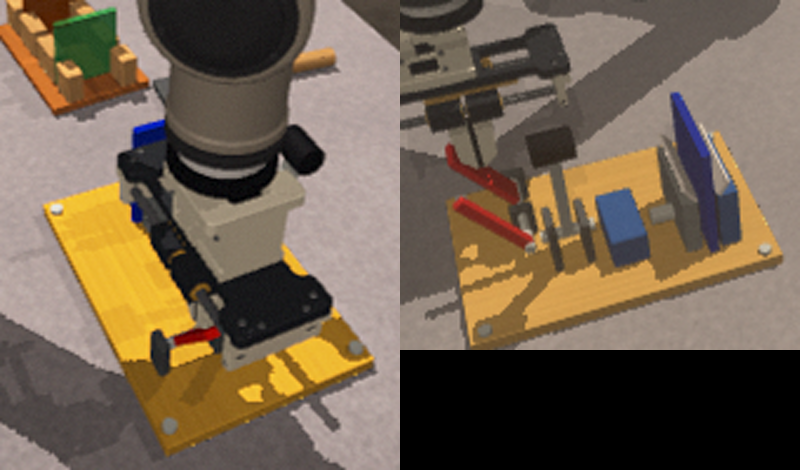

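play_rows --commands '[{"x": 0,"y": 0.002,"z": -0.02,"twist": 0},{"x": 0,"y": 0.002,"z": -0.055,"twist": 0},{"x": 0,"y": 0.002,"z": -0.09,"twist": 0},{"x": 0,"y": 0.004,"z": -0.1227,"twist": 0},{"x": -0.02,"y": 0.015,"z": -0.1327,"twist": 0},{"x": -0.05,"y": 0.03,"z": -0.1327,"twist": 0},{"x": -0.085,"y": 0.045,"z": -0.1327,"twist": 0},{"x": -0.1155,"y": 0.0605,"z": -0.1327,"twist": 0}]' --jaw 0.2

```text
time: 15.45
tool_pos: [594.8, -207.0, 250.2]
tcp_rot: [-3.141, 0.001, -3.098]
contact_force: [0.7, -1.3, -0.4]
grip_width: 59.9
finger_force: 0.0
```

play_rows --commands '[{"x": 0,"y": 0,"z": 0,"twist": 0},{"x": 0,"y": 0,"z": 0,"twist": 0},{"x": 0,"y": 0,"z": 0.015,"twist": 0},{"x": 0,"y": 0,"z": 0.03,"twist": 0},{"x": 0,"y": 0,"z": 0.045,"twist": 0},{"x": 0,"y": 0,"z": 0.058,"twist": 0},{"x": 0,"y": 0,"z": 0.065,"twist": 0},{"x": 0,"y": 0,"z": 0.065,"twist": 0}]'

```text
time: 16.25
tool_pos: [592.7, -208.0, 184.0]
tcp_rot: [3.141, -0.002, -3.099]
contact_force: [-0.1, -0.1, -0.2]
grip_width: 73.3
finger_force: 0.0
```

play_rows --commands '[{"x": 0,"y": 0,"z": 0,"twist": 0},{"x": 0,"y": 0,"z": 0,"twist": 0},{"x": 0,"y": 0,"z": 0,"twist": 0},{"x": 0,"y": 0,"z": 0,"twist": 0},{"x": 0,"y": 0,"z": 0,"twist": 0},{"x": 0,"y": 0,"z": 0,"twist": 0},{"x": 0,"y": 0,"z": 0,"twist": 0},{"x": 0,"y": 0,"z": 0,"twist": 0}]' --jaw 1.0

```text
time: 17.05
tool_pos: [593.7, -208.1, 185.1]
tcp_rot: [-3.141, 0.001, -3.098]
contact_force: [-0.1, -1.6, 1.5]
grip_width: 35.8
finger_force: 30.0
```

```bash
python3 -c "
from h import *
th=.043
o=bot.get_obs();print(o['contact_force'],o['grip_width'],o['finger_force'])
to(593.6,-208,185,th+np.pi)
for a in np.linspace(0,.77,8): print(round(a,2),'x %.4f z %.4f'%(.14*(np.sin(.3)-np.sin(.3-a)),-.14*(np.cos(.3-a)-np.cos(.3))))"
```

```text
[-0.07384365 -1.62213519  1.46841971] 35.76912623688984 29.998846650123596
shift [0.     0.0001 0.0001] twist 0.01 from [ 593.7 -208.1  185.1] [-3.1411e+00  5.0000e-04 -3.0984e+00] t 17.05
0.0 x 0.0000 z -0.0000
0.11 x 0.0149 z -0.0037
0.22 x 0.0302 z -0.0058
0.33 x 0.0456 z -0.0062
0.44 x 0.0609 z -0.0049
0.55 x 0.0760 z -0.0019
0.66 x 0.0907 z 0.0027
0.77 x 0.1048 z 0.0089
```

play_rows --commands '[{"x": 0.006,"y": 0,"z": -0.0016,"twist": 0},{"x": 0.015,"y": 0,"z": -0.0037,"twist": 0},{"x": 0.0225,"y": 0,"z": -0.0049,"twist": 0},{"x": 0.03,"y": 0,"z": -0.0058,"twist": 0},{"x": 0.038,"y": 0,"z": -0.0062,"twist": 0},{"x": 0.0456,"y": 0,"z": -0.0062,"twist": 0},{"x": 0.053,"y": 0,"z": -0.0057,"twist": 0},{"x": 0.061,"y": 0,"z": -0.0049,"twist": 0}]'

```text
time: 17.85
tool_pos: [535.0, -210.5, 191.1]
tcp_rot: [-3.14, 0.008, -3.098]
contact_force: [9.9, 1.1, 0.8]
grip_width: 36.0
finger_force: 30.0
```

play_rows --commands '[{"x": 0.0075,"y": 0,"z": 0.0014,"twist": 0},{"x": 0.015,"y": 0,"z": 0.003,"twist": 0},{"x": 0.022,"y": 0,"z": 0.005,"twist": 0},{"x": 0.03,"y": 0,"z": 0.0076,"twist": 0},{"x": 0.035,"y": 0,"z": 0.0096,"twist": 0},{"x": 0.039,"y": 0,"z": 0.0114,"twist": 0},{"x": 0.041,"y": 0,"z": 0.0124,"twist": 0},{"x": 0.041,"y": 0,"z": 0.0124,"twist": 0}]'

```text
time: 18.65
tool_pos: [494.4, -212.1, 180.3]
tcp_rot: [-3.139, 0.009, -3.098]
contact_force: [6.2, 3.9, 13.4]
grip_width: 36.0
finger_force: 30.0
```

```bash
python3 -c "
from h import *
o=bot.get_obs();print(o['contact_force'],o['grip_width'],o['finger_force'])
to(593.7,-208.1,185.1,.043+np.pi)
s=cap('side','s6.png');c=cap('scene','c6.png');
a=cv2.resize(cv2.imread('pics/s6.png')[160:360,190:360],(400,470),interpolation=2)
b=cv2.resize(cv2.imread('pics/c6.png')[140:280,100:260],(400,350),interpolation=2)
cv2.imwrite('pics/o6.png',np.hstack([a,cv2.copyMakeBorder(b,0,120,0,0,0)]))"
```

```text
[ 6.17482155  3.94792816 13.39719081] 36.00381663569335 29.997071027755737
shift [-0.0994 -0.0003 -0.0039] twist 0.01 from [ 494.4 -212.1  180.3] [-3.1393  0.009  -3.0983] t 18.65
```

View pics/o6.png

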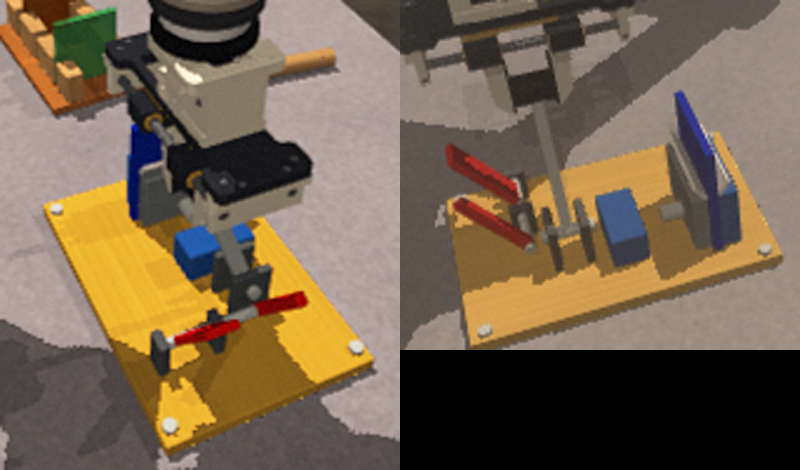

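play_rows --commands '[{"x": 0.001,"y": 0,"z": -0.0005,"twist": 0},{"x": 0.002,"y": 0,"z": -0.001,"twist": 0},{"x": 0.003,"y": 0,"z": -0.001,"twist": 0},{"x": 0.003,"y": 0,"z": -0.001,"twist": 0},{"x": 0.003,"y": 0,"z": -0.001,"twist": 0},{"x": 0.003,"y": 0,"z": -0.001,"twist": 0},{"x": 0.003,"y": 0,"z": -0.001,"twist": 0},{"x": 0.003,"y": 0,"z": -0.001,"twist": 0}]'

```text
time: 19.55
tool_pos: [492.2, -212.2, 179.6]
tcp_rot: [-3.14, 0.009, -3.098]
contact_force: [12.0, 2.1, -1.0]
grip_width: 35.5
finger_force: 30.0
```

play_rows --commands '[{"x": 0,"y": 0,"z": 0,"twist": 0},{"x": 0,"y": 0,"z": 0,"twist": 0},{"x": 0,"y": 0,"z": 0,"twist": 0},{"x": 0,"y": 0,"z": 0,"twist": 0},{"x": 0,"y": 0,"z": 0,"twist": 0},{"x": 0,"y": 0,"z": 0,"twist": 0},{"x": 0,"y": 0,"z": 0,"twist": 0},{"x": 0,"y": 0,"z": 0,"twist": 0}]'

```text
time: 20.35
tool_pos: [492.2, -212.2, 179.6]
tcp_rot: [-3.14, 0.009, -3.098]
contact_force: [12.1, 2.0, -0.7]
grip_width: 35.8
finger_force: 30.0
```

```bash
python3 -c "
from h import *
print(bot.close_job())"
```

```text
the job is handed in; nothing more can be done
None
```

The job is handed in, but the hand-in returned no verdict. The blue plate stands in the clamp jaws, the catch is flipped off, and the gripper is holding the lever at about 0.74 rad, an angle worked out from how far the knob moved.

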